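# Change the tape reel on the bench stand

## Robot

A 6-joint arm with a two-finger parallel gripper is mounted at the origin on the work surface. World frame = base frame: x ahead of the robot, y to its left, z up, the work surface at z = 0. Lengths are in mm, angles in rad, forces in N, time in s.
With the tool pointing down it reaches from about 300 to 775 mm from the base axis. Payload 14.6 kg.
Tool frame: the origin (TCP) lies on the front face of the gripper's body, between the roots of the fingers; the fingertips stand 97 mm ahead of it and the grasp point (between the pads) lies 78 mm ahead of it; z points along the fingers, y is the line along which they close (so a half turn about z gives the same grasp; the last joint's range is limited). The gripper opens to 94 mm and grips with 3 to 60 N. Pads are 16 mm wide; open, the fingers measure 119 mm over their backs; the gripper's body (75 mm by 177 mm) begins 78 mm behind the grasp point.
Start: joints at [-1.218, 0.3, 1.521, -0, 1.321, -0.067], TCP at [224.16, -502.237, 302.646] pointing down, gripper open.
Joint ranges: [-3.03, 3.03], [-0.79, 2.21], [0.23, 2.52], [-1.04, 4.18], [0, 3.07], [-2.55, 2.55]. Speed limits (rad/s): [2.22, 2.22, 2.57, 3.14, 3.14, 3.14].

## Interface

Orientations are given as [roll, pitch, yaw] about the fixed x, y, z axes, in that order (R = Rz(yaw) Ry(pitch) Rx(roll)).
In Python, from cell import * gives the robot as it stands.
- The arm moves only by the tool carry_out, never from a script. Its arguments are lists of equal length, an entry for each row: "slide": the shift along the world's x, y, z scaled (see below), a list of three; "dr": the turn, a rotation vector about the world's x, y, z scaled (see below), a list of three; "gripper": the opening in per cent of the stroke, from 0 (shut) to 100 (fully open). A call has 1 to 10 rows; each row is the pose to reach, as a shift and turn from the pose commanded when the call began, turning the shorter way round; what a row does not reach only later rows make up. The controller multiplies each number of a shift by 0.25 m and each number of a turn by 360 degrees. A row lasts 1/12 s, in which the tool goes at most 41.7 mm and 7.16 degrees, less where a joint would pass 70% of its speed; a pose out of reach is approached as far as the arm can. A call with a number of a shift or a turn outside -1 to 1 is refused whole. A call with a gripper value outside its range is refused whole. The fingers move at their own pace and stop on an object; "newtons" is the grip in N (left out, the last holds). Time passes only in rows, so rows that repeat a pose let the fingers close. It gives the time, the measured TCP pose, the force, the opening and the grip force at its end, in the units of the state.
- read_state(): the state, without advancing time (a new reading comes with each control period).
- camera(name): name is "side" or "top" or "wrist"; returns the picture (480x640x3 uint8, red, green, blue); there is no depth.
- camera_model(name): a dict with "vfov" (degrees; the focal length in pixels is half the picture's height over the tangent of half this angle, whatever the lens; pixels are square), "cx", "cy" (the principal point, pixels), "k1" (the pictures are not rectified: a ray, as slopes to the right and down, at radius r is drawn at 1 + k1 r^2 times it, then the intrinsics apply), "R" (3x3) and "t" (3): a world point X has camera coordinates R X + t. Camera axes: x right, y down, z forward; pixel columns grow to the right and rows downward; lengths in mm; the calibration is good to about 2 mm. A picture is of the moment at which its call begins: read the wrist's pose just before it. camera_model takes no time and is no camera call; for the wrist camera it gives the pose at the moment of the call.
- sign_off(): hands the job in; it is judged then, once.
The state is a dict: "clock": time; "joints": joint angles; "qd": joint speeds; "effort": joint torques, N m; "eef_pos": TCP position; "eef_rot": TCP orientation; "wrist_force": force on the tool from outside, world axes, zero at the start; "moment": the same for the moment, N m; "finger_gap": finger opening in mm; "finger_force": force on a finger pad.
Only numpy, scipy, OpenCV 4.12 (cv2) and the standard library are available. Lean on these libraries where they do the work, as an engineer would, in place of code of your own. Each camera call takes 0.05 s, during which the arm holds its last target. There are 200 camera calls.

## Task

Change the reel on the tape stand: first lift the spent, bare reel off its spindle and put it in the shallow wooden tray. Then take the big reel, the one both widest and tallest, off the display rack, lifting its hang tab over the peg's upturned tip rather than forcing it past, and lower it (do not drop it) onto the stand's upright spindle until it sits fully down and upright. Leave the other two reels hanging as they are and do not disturb the other things on the bench.

Things in the scene. Friction and masses are not known exactly. Their poses are not given: they have to be found in the camera images.
- full_reel: the big full tape reel, white plastic with cream roll, 130 mm tall over all, 0.17-0.34 kg, hanging by a flat hang tab from one of three pegs (which one varies). Origin: the peg's axis inside the tab's eye; z up the reel's axis, x across the tab's thickness, along the peg. 34 to 102 mm below the origin: flanges 68 mm across, 4 mm thick, with a 58 mm roll between; bore 19 mm, open below, 64 mm deep
- full_tab (a point): middle of the solid upper part of the big reel's hang tab, 15 mm above the reel's origin, where it can be pinched. The tab is an upright plate 8 mm thick (reel's x), 44 mm wide (y), from 28 mm above the origin to 34 mm below. Its eye is 24 mm wide, its peaked roof 3 mm above the origin, its flat floor 27 mm below; above the eye it is solid
- full_foot (a point): centre of the bore's mouth on the underside of the full reel, 102 mm below the reel's origin
- empty_reel: the spent reel, the same white moulding with a bare 32 mm hub in place of the roll, standing on the stand's spindle at first; same sizes, origin, axes, hang tab and bore as the full reel; about 0.06 to 0.13 kg
- empty_foot (a point): centre of the bore's mouth on the underside of the spent reel, 102 mm below its origin
- empty_mid (a point): middle of the spent reel's hub, 68 mm below its origin
- short_reel: another reel on the rack, flanges 68 mm across but roll only 26 mm tall (98 mm tall over all), same hang tab and origin; to be left hanging
- slim_reel: another reel on the rack, 130 mm tall over all but flanges only 42 mm across, same hang tab and origin; to be left hanging
- rack: fixed steel rack; origin on the table under the middle of its crossbar, y along the bar, pegs pointing to its -x. Crossbar 14 mm thick, 380 mm long, axis 260 mm up, on a 14 mm post at each end (feet 140 x 30 x 8 mm). Three pegs at y = -105, 0, 105 mm. Reels hang at first at x = -70 to -48 mm. Nothing of it stands higher than the peg tips
- peg_tip (a point): tip of the rack's middle peg. Each peg is a 6 mm bar, level, axis 260 mm above the table, from the crossbar to rack x = -110 mm, where it turns up at 45 degrees; its axis ends at x = -125 mm, 275 mm up (top of the tip 278 mm)
- stand: fixed tape stand: grey base plate 125 x 110 x 16 mm, from 50 mm behind to 75 mm ahead of the spindle along its x; origin under the spindle. A cutter post 70 mm wide, up to 63 mm above the table, stands at x = 58 to 74 mm
- seat (a point): centre of the steel seat disc (44 mm across, 20 mm above the table) on which a reel's underside rests; the spindle rises from here, 15 mm thick and 52 mm tall, its last 8 mm tapering to 6 mm
- tray: fixed shallow open wooden tray for spent reels, 150 x 150 x 50 mm, walls and floor 5 mm; origin under its centre
- tray_in (a point): centre of the tray's inner floor, 5 mm above the table
- bowl: celadon-green ceramic bowl, 120 mm across, 58 mm tall, loose bystander; origin under its centre
- jar: amber glass jar with black lid, 60 mm across, 80 mm tall, loose bystander, often below the hanging reels; origin under its centre
- flask: dark drinking flask with lilac band, 66 mm across, 200 mm tall, loose bystander; origin under its centre
- pot_lid: small terracotta teapot lid with a knob, 66 mm across, 33 mm tall, loose bystander; origin under its centre
- brush_pot: white ceramic cup with wooden brushes, 72 mm across, 170 mm tall over the brushes, loose bystander; origin under its centre
- spatula: spatula lying on the table, 200 mm long, loose bystander; origin under the middle of it
There are look-alikes about, which are no part of the job. What is shaped like the full_reel but orange is not meant.

How it is judged (in metres and radians):
On the way, in this order (a step that is already met when the one before it is completed fails the run):
1. the spent reel is off the spindle, inside the tray and let go (x of empty_mid in the frame of tray between -0.068 and 0.068 m and y of empty_mid in the frame of tray between -0.068 and 0.068 m and z of empty_mid in the frame of tray below 0.06 m and contact force between empty_reel and the fingers below 0.1 N), for 0.2 s.
2. the big reel is off its peg, clear of the upturned tip (x of full_reel in the frame of rack below -0.14 m), for 0.1 s.
3. the big reel sits fully down on the spindle and is let go (horizontal distance between full_foot and seat below 0.005 m and z of full_foot in the frame of seat below 0.004 m and angle between full_reel's own z axis and vertical below 0.06 rad and contact force between full_reel and the fingers below 0.1 N), for 0.2 s.
At the end, for the whole second after the job is handed in: big reel on the spindle, foot within 5 mm of its axis and 4 mm of the seat, tilt under 0.06 rad; spent reel's middle inside the tray (within 68 mm of its centre in x and y, below 60 mm); both released and at rest; the other two reels within 30 mm of where they hung (all of step 1 and all of step 3 and linear speed of each of full_reel, empty_reel below 0.02 m/s and distance of each of short_reel, slim_reel from where it was at the start of the episode below 0.03 m); the robot touches nothing.
It fails at once if the big reel is forced against the rack (more than 15 N) (contact force between full_reel and rack above 15 N).
It fails at once if the big reel is dropped down the spindle (faster than 0.4 m/s while on it) (horizontal distance between full_foot and seat below 0.01 m and z of full_foot in the frame of seat below 0.055 m and linear speed of full_reel above 0.4 m/s).
It fails at once if one of the other two reels is shifted more than 30 mm (distance of any of short_reel, slim_reel from where it was at the start of the episode above 0.03 m).
It fails at once if a bystander is shifted more than 30 mm (distance of any of bowl, jar, flask, pot_lid, brush_pot, spatula from where it was at the start of the episode above 0.03 m).
It also fails if it takes over 72 s, if anything falls off the work surface, if the arm or the gripper's body presses on something with over 40 N, if the wrist force passes 120 N, or if a joint passes its speed limit or range.

## Working session

There is one attempt and no reset: what is moved stays moved. The work goes in short steps, Python scripts to look and compute and a tool call to move; the robot and the scene stay as the last step left them, time stands still between calls to the robot, and variables do not carry over. Pictures are saved under pics/ and viewed, at most 10 in all, crops included, and the job is handed in when it is done.

Besides the shell and the picture viewer there is one more tool, called after "Request:" by a JSON object that holds its "fn" and its "kwargs", one argument or row to a line. carry_out: Moves the arm, as the interface text tells. Its arguments: {"type":"object","properties":{"slide":{"type":"array","items":{"type":"array","items":{"type":"number","minimum":-1,"maximum":1}}},"dr":{"type":"array","items":{"type":"array","items":{"type":"number","minimum":-1,"maximum":1}}},"gripper":{"type":"array","items":{"type":"number"}},"newtons":{"type":"number"}},"required":["slide","dr","gripper"]}

```bash
ls; mkdir -p pics
python3 - <<'E'
from cell import *
import cv2,numpy as np
s=read_state();print(s)
for n in("side","top","wrist"):
    m=camera_model(n);print(n,m)
    im=camera(n);cv2.imwrite(f"pics/{n}0.png",im[:,:,::-1])
E
```

```text
pics
{'clock': 0.0, 'joints': array([-1.21756207e+00,  3.00462188e-01,  1.52157732e+00,  7.82849324e-06,
        1.32070436e+00, -6.65840783e-02]), 'qd': array([-1.54469946e-03,  1.52448534e-03, -1.34699985e-03, -6.71342760e-05,
        8.06750150e-04, -2.08295535e-03]), 'effort': array([ 3.90716332e-04, -5.31806874e+01, -3.52736342e+01,  7.08390889e-02,
        2.44322070e-02, -5.12011843e-05]), 'eef_pos': array([ 224.13122035, -502.09485598,  302.09274801]), 'eef_rot': array([-3.14044449e+00, -8.41619478e-05,  4.19816340e-01]), 'wrist_force': array([ 0.53633213, -0.47038673,  0.14161898]), 'moment': array([0.00380686, 0.05191521, 0.00230536]), 'finger_force': 0.0, 'finger_gap': 93.99340639469753}
side {'vfov': 54.34736127381729, 'cx': 314.40911230922705, 'cy': 236.72592248450695, 'k1': -0.10147951205839316, 'R': array([[-0.91327067, -0.40707089,  0.01516505],
       [-0.25536583,  0.54311888, -0.79988135],
       [ 0.31737199, -0.73438081, -0.59996654]]), 't': array([431.7564062 , 274.02017709, 966.36352727])}
top {'vfov': 46.34064005882289, 'cx': 315.2842819914907, 'cy': 239.1527214410529, 'k1': -0.16704820028652587, 'R': array([[ 0.00459639, -0.99998521,  0.00290573],
       [-0.99755861, -0.00478768, -0.06966995],
       [ 0.06968283, -0.0025784 , -0.99756586]]), 't': array([  25.43902176,  508.71385518, 1588.04626525])}
wrist {'vfov': 67.46301845598084, 'cx': 323.65971438157885, 'cy': 237.2851056726526, 'k1': -0.05212288487503312, 'R': array([[ 0.40696215, -0.91344368, -0.00156865],
       [-0.87825529, -0.39175575,  0.27421722],
       [-0.25109651, -0.11021835, -0.9616665 ]]), 't': array([-549.96834489,  -29.19502391,  391.92249837])}
```

View pics/side0.png

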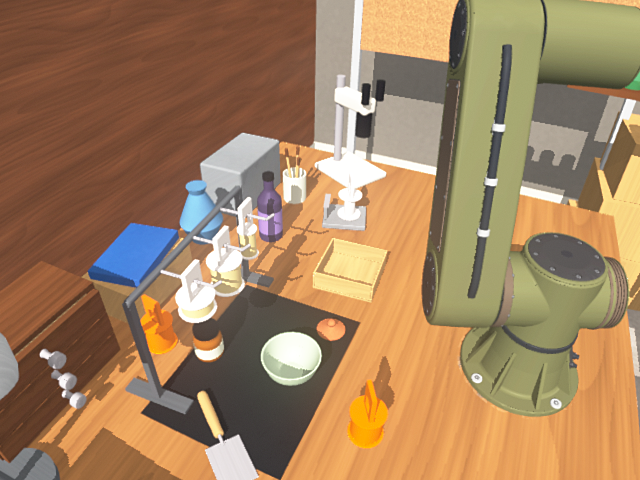

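View pics/top0.png

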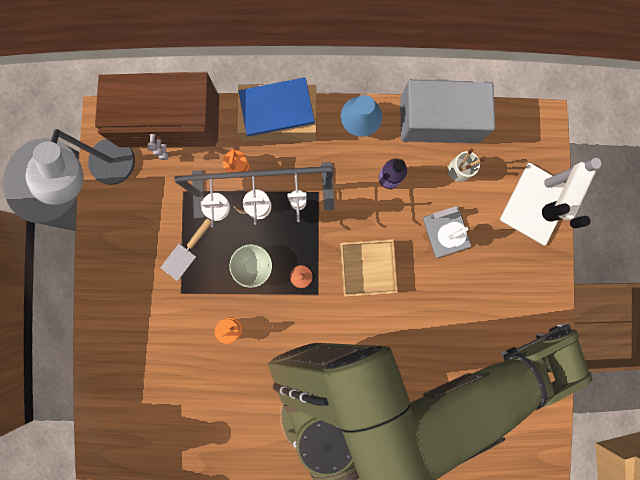

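The pictures show the rack with three white reels: side (195,300), (225,268), (247,238), and top (214,206), (256,204), (298,200). The spent reel is on the stand at side (349,203), top (453,233), and the tray is at side (350,268), top (369,267).

Candidates for the big reel:
- Left reel, side (195,300): short.
- Middle reel, side (225,268): wide and tall.
- Right reel, side (247,238): slim.
- Orange look-alikes, side (158,335) and (367,420).

I'll check the middle one in a crop.

```bash
cat > h.py <<'E'
import numpy as np,cv2
def ray(m,px):
    f=240/np.tan(np.radians(m["vfov"])/2)
    K=np.array([[f,0,m["cx"]],[0,f,m["cy"]],[0,0,1.]])
    # model scales by 1+k1 r^2 -> OpenCV's k1
    u=cv2.undistortPoints(np.array([[px]],float),K,np.array([m["k1"],0,0,0.]))[0,0]
    R=np.array(m["R"]);d=R.T@np.array([u[0],u[1],1]);return -R.T@np.array(m["t"]),d/np.linalg.norm(d)
def plane(m,px,z):
    o,d=ray(m,px);return o+d*(z-o[2])/d[2]
def tri(obs):
    A=np.zeros((3,3));b=np.zeros(3);L=[ray(*o) for o in obs]
    for o,d in L:
        P=np.eye(3)-np.outer(d,d);A+=P;b+=P@o
    x=np.linalg.solve(A,b);return x,[round(float(np.linalg.norm((np.eye(3)-np.outer(d,d))@(x-o))),1) for o,d in L]
def proj(m,X):
    f=240/np.tan(np.radians(m["vfov"])/2)
    K=np.array([[f,0,m["cx"]],[0,f,m["cy"]],[0,0,1.]])
    return cv2.projectPoints(np.array([X],float),cv2.Rodrigues(np.array(m["R"]))[0],np.array(m["t"],float),K,np.array([m["k1"],0,0,0.]))[0][0,0]
E
python3 - <<'E'
import cv2,numpy as np
s=cv2.imread("pics/side0.png");t=cv2.imread("pics/top0.png")
r=lambda im,x,y,w,h,k:cv2.resize(im[y:y+h,x:x+w],None,fx=k,fy=k,interpolation=cv2.INTER_CUBIC)
a=np.hstack([r(s,150,190,130,140,3),r(s,310,165,130,140,3)])   # 780x420
cv2.imwrite("pics/c_side.png",a)
b=np.vstack([r(t,180,160,160,70,5),r(t,340,195,160,50,5)])
cv2.imwrite("pics/c_top.png",b);print(a.shape,b.shape)
E
```

```text
(420, 780, 3) (600, 800, 3)
```

View pics/c_side.png

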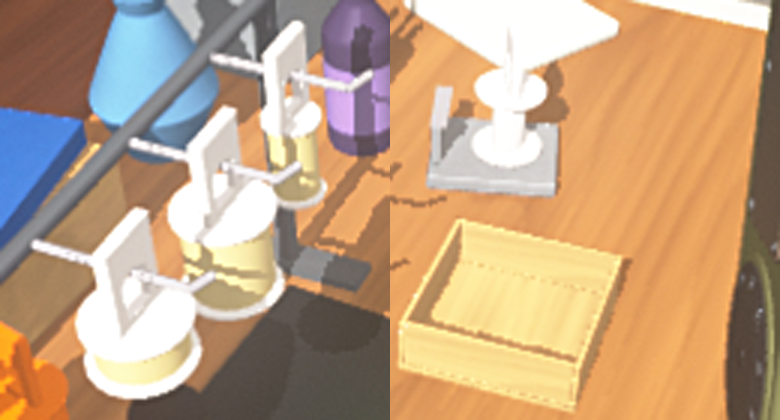

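View pics/c_top.png

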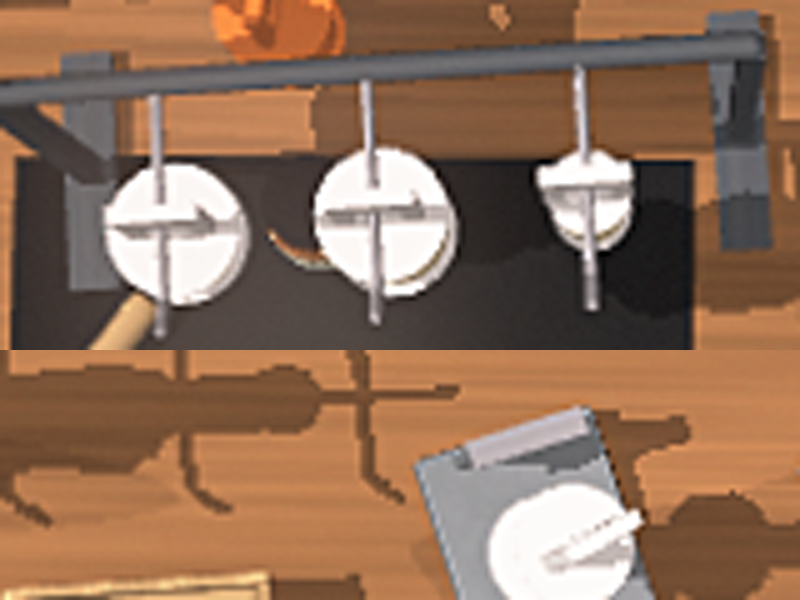

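The crop confirms it: the middle reel, side (225,265) and top (256,204), is both wide and tall. The left one is short and the right one slim. Next come rough positions.

Run:
```python
from cell import *
from h import *
np.set_printoptions(precision=1,suppress=True)
S=camera_model("side");T=camera_model("top")
print("cams",ray(S,(0,0))[0],ray(T,(0,0))[0])
tips=[]
for a,b in [((220.7,282.7),(212,226.3)),((249.3,246.7),(255.2,224)),((273.3,215),(298.4,221.6))]:
    x,e=tri([(S,a),(T,b)]);tips.append(x);print("tip",x,e)
d=tips[0]-tips[2];print("bar yaw",np.arctan2(d[1],d[0])-np.pi/2)
# big reel tab top centre: side crop (229,112)->, top crop (370,212)
print("tab",tri([(S,(150+229/3-3,190+120/3)),(T,(180+372/5,160+212/5))]))
print("tabtop",plane(T,(180+372/5,160+212/5),288))
# empty tab top
print("empty top flange centre z~88", plane(T,(340+562/5,195+(545-350)/5),88))
print("S flange centre",plane(S,(310+(510-390)/3,165+90/3),88))
print("tray c",[plane(T,p,50) for p in((341,240),(395,239),(398,294),(343,296))])
```

```text
cams [157.6 736.6 792.4] [ 396.7   32.  1619.5]
tip [521.1 279.3 271.5] [0.2, 0.2]
tip [527.7 174.5 270. ] [0.7, 0.7]
tip [533.9  69.8 273. ] [0.9, 0.9]
bar yaw 0.061086181794800076
tab (array([578.4, 175.4, 292.1]), [1.9, 1.9])
tabtop [577.3 174.9 288. ]
empty top flange centre z~88 [ 519.8 -351.7   88. ]
S flange centre [ 519.  -350.7   88. ]
tray c [array([504.3, -44.3,  50. ]), array([ 507.8, -196.6,   50. ]), array([ 353.4, -204.6,   50. ]), array([347.6, -50.2,  50. ])]
```

Heights agree: tips near 272 (expected ~275), tab top near 290 (expected 288). I'm moving over the stand for a wrist view.

Request:
{"fn": "carry_out", "kwargs": {
  "slide": [
    [0.2, 0.13, 0.1],
    [0.4, 0.26, 0.15],
    [0.6, 0.39, 0.2],
    [0.75, 0.5, 0.2],
    [0.9, 0.6, 0.2],
    [1.0, 0.65, 0.2],
    [1.0, 0.65, 0.2],
    [1.0, 0.65, 0.2],
    [1.0, 0.65, 0.2]
  ],
  "dr": [
    [0, 0, 0],
    [0, 0, 0],
    [0, 0, 0],
    [0, 0, 0],
    [0, 0, 0],
    [0, 0, 0],
    [0, 0, 0],
    [0, 0, 0],
    [0, 0, 0]
  ],
  "gripper": [100, 100, 100, 100, 100, 100, 100, 100, 100]
}}

```text
clock: 0.9
eef_pos: [476.3, -337.8, 352.2]
eef_rot: [-3.141, 0.0, 0.424]
wrist_force: [-0.2, -0.7, 0.2]
finger_gap: 94.1
finger_force: 0.0
```

```bash
cat > shot.py <<'E'
import sys,pickle
from cell import *
from h import *
def shot(name):
    m=camera_model("wrist");im=camera("wrist")[:,:,::-1].copy()
    cv2.imwrite(f"pics/{name}.png",im);pickle.dump(m,open(f"pics/{name}.pkl","wb"));return m,im
if __name__=="__main__":
    shot(sys.argv[1]);s=read_state();print(s["eef_pos"].round(1),s["eef_rot"].round(3),s["clock"])
E
python3 shot.py w1
```

```text
[ 474.8 -339.   352.1] [-3.141e+00  1.000e-03  4.220e-01] 0.95
```

Request:
{"fn": "carry_out", "kwargs": {
  "slide": [
    [0.16, 0.2, 0],
    [0.16, 0.2, 0],
    [0.16, 0.2, 0],
    [0.16, 0.2, 0]
  ],
  "dr": [
    [0, 0, 0],
    [0, 0, 0],
    [0, 0, 0],
    [0, 0, 0]
  ],
  "gripper": [100, 100, 100, 100]
}}

```text
clock: 1.28
eef_pos: [513.5, -290.2, 352.5]
eef_rot: [-3.141, 0.0, 0.42]
wrist_force: [0.7, -0.2, 0.6]
finger_gap: 93.4
finger_force: 0.0
```

```bash
python3 shot.py w2
python3 - <<'E'
import cv2,numpy as np
a=[cv2.resize(cv2.imread(f"pics/w{i}.png"),(400,300),interpolation=cv2.INTER_AREA) for i in(1,2)]
cv2.imwrite("pics/w12.png",np.hstack(a))
E
```

```text
[ 513.2 -290.8  352.5] [-3.141  0.     0.419] 1.3333
```

View pics/w12.png

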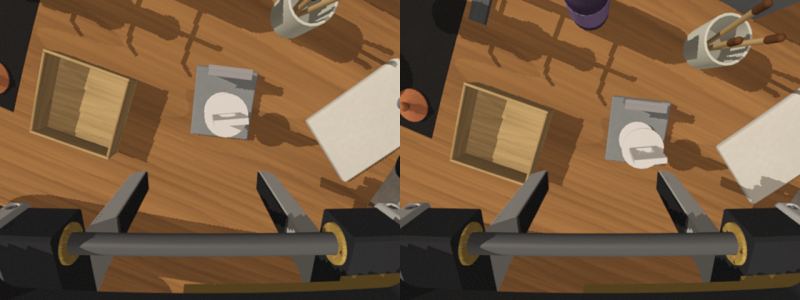

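Both wrist views show the stand and spent reel at w1 (360,184) and w2 (1024-640=384,232), with the tray to the left. Now a zoom for the tab corners.

Run:
```python
import cv2,numpy as np
r=lambda f,x,y:cv2.resize(cv2.imread(f)[y:y+100,x:x+100],None,fx=4,fy=4,interpolation=cv2.INTER_CUBIC)
cv2.imwrite("pics/z12.png",np.hstack([r("pics/w1.png",310,130),r("pics/w2.png",345,185)]))
```

```text
(no output)
```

View pics/z12.png

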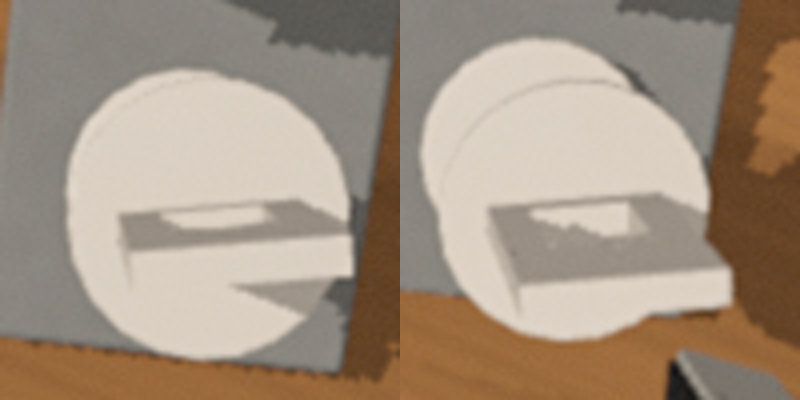

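Run:
```python
import pickle
from h import *
np.set_printoptions(precision=1,suppress=True)
a,b=[pickle.load(open(f"pics/w{i}.pkl","rb")) for i in(1,2)]
P=[]
for n,p,q in [("A",(342.5,192.75),(375,256.25)),("B",(398.5,189),(428,251.75)),("C",(398.5,199),(428,261.2)),("D",(343,202),(375.5,263.8))]:
    x,e=tri([(a,p),(b,q)]);P.append(x);print(n,x,e,plane(a,p,150),plane(b,q,150))
Q=np.mean([[plane(a,p,150),plane(b,q,150)] for p,q in [((342.5,192.75),(375,256.25)),((398.5,189),(428,251.75)),((398.5,199),(428,261.2)),((343,202),(375.5,263.8))]],axis=1)
c=Q.mean(0);d=(Q[1]+Q[2]-Q[0]-Q[3])/2
print("c",c,"len",np.linalg.norm(d),"dir",np.arctan2(d[1],d[0]))
# flange tops: lower flange right etc: top flange circle fit, z 88
for n,m,ox,oy,cx,cy in(("w1",a,310,130,210,215),("w2",b,345,185,575,210)):
    print(n,plane(m,(ox+(cx-(400 if n=="w2" else 0))/4,oy+cy/4),88))
# tray rim w1/w2 corners
for p,q in [((75,82),(102,136)),((216,122),(240,170)),((50,211),(82,265)),((173,253),(204,293))]:
    print("tray",tri([(a,p),(b,q)]))
```

```text
A [ 514.3 -337.4  150.4] [0.1, 0.1] [ 514.3 -337.5  150. ] [ 514.2 -337.4  150. ]
B [ 535.2 -377.5  147.1] [0.0, 0.0] [ 535.4 -376.7  150. ] [ 535.8 -376.3  150. ]
C [ 528.2 -380.7  149.1] [0.0, 0.0] [ 528.2 -380.4  150. ] [ 528.4 -380.3  150. ]
D [ 507.5 -341.4  147.7] [0.2, 0.2] [ 507.7 -341.   150. ] [ 508.3 -340.8  150. ]
c [ 521.5 -358.8  150. ] len 44.441115580292994 dir -1.0834410739279843
w1 [ 522.6 -358.2   88. ]
w2 [ 521.9 -358.4   88. ]
tray (array([491.5, -41.6,  40.5]), [2.7, 2.7])
tray (array([ 510.2, -184.9,    3.7]), [1.7, 1.7])
tray (array([372.9, -86. ,  98.1]), [2.3, 2.3])
tray (array([ 356.4, -199.5,   36.1]), [2.0, 2.0])
```

Tab centre is (521.7, -358.7), top at about 149 (expected 150), length 44.4 mm (expected 44). I'm turning the tool 93.9° and going in to pinch.

Request:
{"fn": "carry_out", "kwargs": {
  "slide": [
    [0.03, -0.1, -0.02],
    [0.03, -0.2, -0.05],
    [0.03, -0.276, -0.1],
    [0.03, -0.276, -0.1],
    [0.03, -0.276, -0.1],
    [0.03, -0.276, -0.1],
    [0.03, -0.276, -0.1],
    [0.03, -0.276, -0.1],
    [0.03, -0.276, -0.1],
    [0.03, -0.276, -0.1]
  ],
  "dr": [
    [0, 0, 0.019],
    [0, 0, 0.038],
    [0, 0, 0.057],
    [0, 0, 0.076],
    [0, 0, 0.095],
    [0, 0, 0.114],
    [0, 0, 0.133],
    [0, 0, 0.152],
    [0, 0, 0.171],
    [0, 0, 0.19]
  ],
  "gripper": [100, 100, 100, 100, 100, 100, 100, 100, 70, 70]
}}

```text
clock: 2.17
eef_pos: [520.2, -360.4, 327.6]
eef_rot: [-3.141, 0.0, 1.617]
wrist_force: [-0.2, 0.1, 0.4]
finger_gap: 84.2
finger_force: 0.0
```

Request:
{"fn": "carry_out", "kwargs": {
  "slide": [
    [0, 0, 0],
    [0, 0, 0],
    [0, 0, 0],
    [0, 0, 0],
    [0, 0, -0.1],
    [0, 0, -0.2],
    [0, 0, -0.3],
    [0, 0, -0.4],
    [0, 0, -0.45],
    [0, 0, -0.45]
  ],
  "dr": [
    [0, 0, 0.019],
    [0, 0, 0.038],
    [0, 0, 0.057],
    [0, 0, 0.0707],
    [0, 0, 0.0707],
    [0, 0, 0.0707],
    [0, 0, 0.0707],
    [0, 0, 0.0707],
    [0, 0, 0.0707],
    [0, 0, 0.0707]
  ],
  "gripper": [60, 60, 60, 60, 60, 60, 60, 60, 60, 60]
}}

```text
clock: 3.0
eef_pos: [520.0, -359.5, 212.4]
eef_rot: [-3.14, -0.004, 2.056]
wrist_force: [-0.2, -0.1, -0.2]
finger_gap: 56.3
finger_force: 0.0
```

Request:
{"fn": "carry_out", "kwargs": {
  "slide": [
    [0, 0, 0],
    [0, 0, 0],
    [0, 0, 0],
    [0, 0, 0],
    [0, 0, 0],
    [0, 0, 0],
    [0, 0, 0],
    [0, 0, 0]
  ],
  "dr": [
    [0, 0, 0],
    [0, 0, 0],
    [0, 0, 0],
    [0, 0, 0],
    [0, 0, 0],
    [0, 0, 0],
    [0, 0, 0],
    [0, 0, 0]
  ],
  "gripper": [0, 0, 0, 0, 0, 0, 0, 0],
  "newtons": 25
}}

```text
clock: 3.67
eef_pos: [521.7, -358.7, 215.3]
eef_rot: [3.142, 0.0, 2.058]
wrist_force: [1.0, 0.2, -0.5]
finger_gap: 8.0
finger_force: 25.0
```

Gripped at a gap of 8.0 mm, with no side load. I'm lifting and carrying it to the tray at about (430, -126).

Request:
{"fn": "carry_out", "kwargs": {
  "slide": [
    [0, 0, 0.08],
    [0, 0, 0.16],
    [0, 0, 0.24],
    [0, 0, 0.32],
    [0, 0, 0.36],
    [0, 0, 0.36]
  ],
  "dr": [
    [0, 0, 0],
    [0, 0, 0],
    [0, 0, 0],
    [0, 0, 0],
    [0, 0, 0],
    [0, 0, 0]
  ],
  "gripper": [0, 0, 0, 0, 0, 0]
}}

```text
clock: 4.17
eef_pos: [522.0, -358.9, 307.4]
eef_rot: [3.14, 0.003, 2.058]
wrist_force: [0.8, 0.5, 0.0]
finger_gap: 7.7
finger_force: 25.0
```

Request:
{"fn": "carry_out", "kwargs": {
  "slide": [
    [-0.03, 0.08, 0],
    [-0.08, 0.2, 0],
    [-0.13, 0.33, 0],
    [-0.18, 0.46, 0],
    [-0.23, 0.59, 0],
    [-0.28, 0.71, 0],
    [-0.32, 0.82, 0],
    [-0.355, 0.9, 0],
    [-0.367, 0.93, 0],
    [-0.367, 0.93, 0]
  ],
  "dr": [
    [0, 0, 0],
    [0, 0, 0],
    [0, 0, 0],
    [0, 0, 0],
    [0, 0, 0],
    [0, 0, 0],
    [0, 0, 0],
    [0, 0, 0],
    [0, 0, 0],
    [0, 0, 0]
  ],
  "gripper": [0, 0, 0, 0, 0, 0, 0, 0, 0, 0]
}}

```text
clock: 5.0
eef_pos: [429.5, -125.2, 304.6]
eef_rot: [-3.141, -0.001, 2.059]
wrist_force: [0.0, -0.2, -0.1]
finger_gap: 7.8
finger_force: 25.0
```

Run:
```python
from cell import *
from h import *
import cv2
s=read_state();print(s["eef_pos"].round(1),s["finger_gap"],s["wrist_force"].round(1))
t=camera("top")[:,:,::-1];a=camera("side")[:,:,::-1]
r=lambda im,x,y:cv2.resize(im[y:y+130,x:x+130],None,fx=3,fy=3)
cv2.imwrite("pics/tr.png",np.hstack([r(t,310,210),r(a,290,190)]))
```

```text
[ 429.5 -125.2  304.6] 7.827639941864938 [ 0.  -0.2 -0.1]
```

View pics/tr.png

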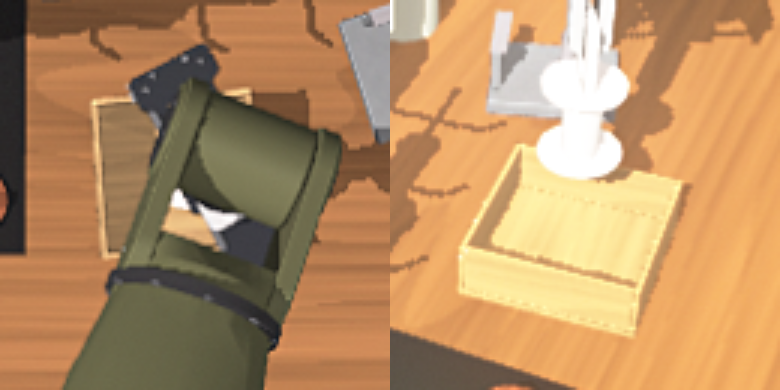

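The side crop shows the reel held upright at px (353,243), above the tray. Lowering to the tray floor.

Request:
{"fn": "carry_out", "kwargs": {
  "slide": [
    [0, 0, -0.1],
    [0, 0, -0.2],
    [0, 0, -0.28],
    [0, 0, -0.33],
    [0, 0, -0.37],
    [0, 0, -0.4],
    [0, 0, -0.41],
    [0, 0, -0.416],
    [0, 0, -0.416]
  ],
  "dr": [
    [0, 0, 0],
    [0, 0, 0],
    [0, 0, 0],
    [0, 0, 0],
    [0, 0, 0],
    [0, 0, 0],
    [0, 0, 0],
    [0, 0, 0],
    [0, 0, 0]
  ],
  "gripper": [0, 0, 0, 0, 0, 0, 0, 0, 0]
}}

```text
clock: 5.85
eef_pos: [430.1, -126.5, 201.4]
eef_rot: [3.141, 0.0, 2.058]
wrist_force: [0.2, -0.5, -0.3]
finger_gap: 7.7
finger_force: 25.0
```

Request:
{"fn": "carry_out", "kwargs": {
  "slide": [
    [0, 0, 0],
    [0, 0, 0],
    [0, 0, 0],
    [0, 0, 0],
    [0, 0, 0],
    [0, 0, 0],
    [0, 0, 0],
    [0, 0, 0]
  ],
  "dr": [
    [0, 0, 0],
    [0, 0, 0],
    [0, 0, 0],
    [0, 0, 0],
    [0, 0, 0],
    [0, 0, 0],
    [0, 0, 0],
    [0, 0, 0]
  ],
  "gripper": [10, 15, 20, 30, 45, 60, 60, 60]
}}

```text
clock: 6.52
eef_pos: [429.9, -126.2, 201.1]
eef_rot: [-3.142, -0.0, 2.058]
wrist_force: [0.2, -0.3, 0.5]
finger_gap: 48.7
finger_force: 0.0
```

Request:
{"fn": "carry_out", "kwargs": {
  "slide": [
    [0, 0, 0.05],
    [0, 0, 0.15],
    [0, 0, 0.3],
    [0, 0, 0.45],
    [0, 0, 0.6],
    [0, 0, 0.7],
    [0, 0, 0.7]
  ],
  "dr": [
    [0, 0, 0],
    [0, 0, 0],
    [0, 0, 0],
    [0, 0, 0],
    [0, 0, 0],
    [0, 0, 0],
    [0, 0, 0]
  ],
  "gripper": [60, 60, 60, 60, 60, 60, 60]
}}

```text
clock: 7.1
eef_pos: [430.5, -126.4, 381.3]
eef_rot: [3.136, 0.006, 2.058]
wrist_force: [0.2, -0.2, 0.1]
finger_gap: 56.6
finger_force: 0.0
```

Request:
{"fn": "carry_out", "kwargs": {
  "slide": [
    [0.03, 0.08, 0.08],
    [0.08, 0.2, 0.16],
    [0.14, 0.33, 0.2],
    [0.2, 0.46, 0.2],
    [0.27, 0.59, 0.2],
    [0.34, 0.72, 0.2],
    [0.42, 0.85, 0.2],
    [0.48, 0.96, 0.2],
    [0.5, 1.0, 0.2],
    [0.5, 1.0, 0.2]
  ],
  "dr": [
    [0, 0, -0.01],
    [0, 0, -0.02],
    [0, 0, -0.03],
    [0, 0, -0.045],
    [0, 0, -0.06],
    [0, 0, -0.0678],
    [0, 0, -0.0678],
    [0, 0, -0.0678],
    [0, 0, -0.0678],
    [0, 0, -0.0678]
  ],
  "gripper": [40, 40, 40, 40, 40, 40, 40, 40, 40, 40]
}}

```text
clock: 7.93
eef_pos: [555.5, 125.5, 424.5]
eef_rot: [-3.139, 0.0, 1.634]
wrist_force: [-0.1, 0.6, -0.3]
finger_gap: 37.6
finger_force: 0.0
```

Request:
{"fn": "carry_out", "kwargs": {
  "slide": [
    [0, 0, 0],
    [0, 0, 0],
    [0, 0, 0]
  ],
  "dr": [
    [0, 0, 0],
    [0, 0, 0],
    [0, 0, 0]
  ],
  "gripper": [40, 40, 40]
}}

```text
clock: 8.18
eef_pos: [554.5, 122.4, 426.5]
eef_rot: [3.141, 0.0, 1.63]
wrist_force: [-1.2, 0.5, -0.1]
finger_gap: 37.4
finger_force: 0.0
```

```bash
python3 shot.py r1
```

```text
[554.6 122.6 426.6] [3.141 0.    1.63 ] 8.2333
```

Request:
{"fn": "carry_out", "kwargs": {
  "slide": [
    [-0.12, -0.08, 0],
    [-0.2, -0.16, 0],
    [-0.2, -0.16, 0],
    [-0.2, -0.16, 0],
    [-0.2, -0.16, 0]
  ],
  "dr": [
    [0, 0, 0],
    [0, 0, 0],
    [0, 0, 0],
    [0, 0, 0],
    [0, 0, 0]
  ],
  "gripper": [40, 40, 40, 40, 40]
}}

```text
clock: 8.65
eef_pos: [505.0, 83.4, 426.6]
eef_rot: [3.141, -0.0, 1.631]
wrist_force: [0.1, 1.2, 0.5]
finger_gap: 37.8
finger_force: 0.0
```

```bash
python3 shot.py r2
python3 - <<'E'
import cv2,numpy as np,pickle
from h import *
o=[]
for n in("r1","r2"):
    m=pickle.load(open(f"pics/{n}.pkl","rb"));u,v=[int(round(float(a))) for a in proj(m,[565,175,285])];print(n,u,v)
    x=min(max(u-100,0),440);y=min(max(v-120,0),240);print("crop",x,y)
    o.append(cv2.resize(cv2.imread(f"pics/{n}.png")[y:y+240,x:x+200],None,fx=2,fy=2,interpolation=cv2.INTER_CUBIC))
cv2.imwrite("pics/r12.png",np.hstack(o))
E
```

```text
[505.2  83.7 426.3] [ 3.141 -0.     1.631] 8.7
r1 347 181
crop 247 61
r2 434 121
crop 334 1
```

View pics/r12.png

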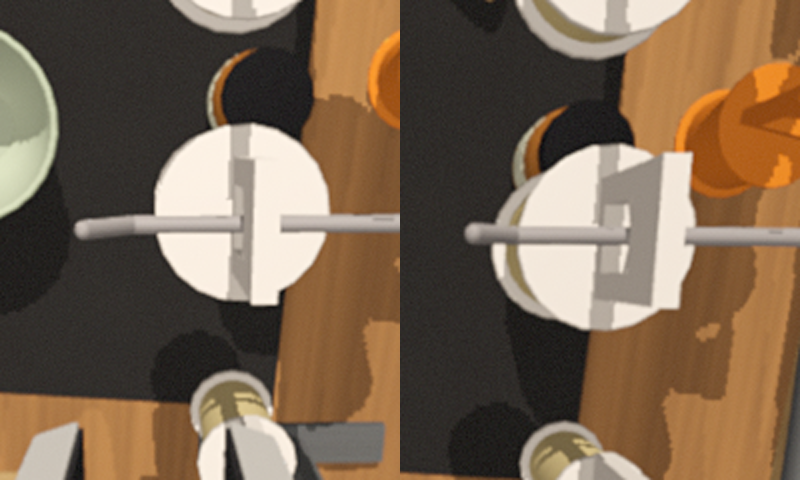

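The view shows the big reel's tab: in r1 the left edge runs (252,157) to (250,303), in r2 (265,153) to (254,306). The peg tips are at (82,230) and (75,233).

Run:
```python
import pickle
from h import *
np.set_printoptions(precision=1,suppress=True)
a,b=[pickle.load(open(f"pics/r{i}.pkl","rb")) for i in(1,2)]
f=lambda p:(247+p[0]/2,61+p[1]/2); g=lambda p:(334+p[0]/2,1+p[1]/2)
X=[]
for p,q in [((252,157),(265,153)),((250,303),(254,306)),((279,304),(281,308)),((280,158),(292,153))]:
    x,e=tri([(a,f(p)),(b,g(q))]);X.append((plane(a,f(p),288)+plane(b,g(q),288))/2);print(x,e,plane(a,f(p),288),plane(b,g(q),288))
X=np.array(X);d=(X[0]+X[3]-X[1]-X[2])/2;print("c",X.mean(0),np.linalg.norm(d),"dir",np.arctan2(d[1],d[0]))
print("tip",tri([(a,f((82,230))),(b,g((75,233)))]))
# peg line, near tab-left, near crossbar
for p,q in [((160,223),(140,236)),((320,222),(330,236))]:
    print("peg",plane(a,f(p),261),plane(b,g(q),261))
```

```text
[578.8 200.2 289.9] [0.6, 0.6] [578.6 200.7 288. ] [579.9 200.  288. ]
[581.8 157.  291.2] [0.2, 0.2] [582.2 156.5 288. ] [583.2 156.8 288. ]
[591.2 156.8 288.7] [0.1, 0.1] [591.3 156.8 288. ] [591.6 156.8 288. ]
[587.  200.7 289.5] [0.4, 0.4] [587.  200.9 288. ] [587.8 200.6 288. ]
c [585.2 178.6 288. ] 44.033743930307104 dir 1.6555768896830525
tip (array([528.2, 174.8, 278.2]), [0.2, 0.2])
peg [552.9 177.  261. ] [552.  176.1 261. ]
peg [607.5 180.6 261. ] [615.6 180.6 261. ]
```

Tab centre is (585.2, 178.6), top about 289 (expected 288), width 44.0. The fingertips must stay above the peg's top at 263, so TCP z is 364.

Request:
{"fn": "carry_out", "kwargs": {
  "slide": [
    [0.1, 0.12, 0],
    [0.2, 0.24, 0],
    [0.29, 0.34, 0],
    [0.321, 0.379, 0],
    [0.321, 0.379, 0],
    [0.321, 0.379, -0.08],
    [0.321, 0.379, -0.16],
    [0.321, 0.379, -0.22],
    [0.321, 0.379, -0.249],
    [0.321, 0.379, -0.249]
  ],
  "dr": [
    [0, 0, 0.002],
    [0, 0, 0.002],
    [0, 0, 0.002],
    [0, 0, 0.002],
    [0, 0, 0.002],
    [0, 0, 0.002],
    [0, 0, 0.002],
    [0, 0, 0.002],
    [0, 0, 0.002],
    [0, 0, 0.002]
  ],
  "gripper": [40, 40, 40, 40, 40, 40, 40, 40, 40, 40]
}}

```text
clock: 9.53
eef_pos: [584.9, 178.2, 362.4]
eef_rot: [-3.139, 0.0, 1.644]
wrist_force: [0.2, 0.3, 0.2]
finger_gap: 38.0
finger_force: 0.0
```

Request:
{"fn": "carry_out", "kwargs": {
  "slide": [
    [0, 0, 0],
    [0, 0, 0],
    [0, 0, 0],
    [0, 0, 0],
    [0, 0, 0],
    [0, 0, 0],
    [0, 0, 0],
    [0, 0, 0]
  ],
  "dr": [
    [0, 0, 0],
    [0, 0, 0],
    [0, 0, 0],
    [0, 0, 0],
    [0, 0, 0],
    [0, 0, 0],
    [0, 0, 0],
    [0, 0, 0]
  ],
  "gripper": [20, 15, 10, 5, 0, 0, 0, 0],
  "newtons": 40
}}

```text
clock: 10.2
eef_pos: [585.2, 178.5, 364.3]
eef_rot: [3.141, -0.0, 1.644]
wrist_force: [-1.2, 0.1, 4.2]
finger_gap: 7.4
finger_force: 40.0
```

Request:
{"fn": "carry_out", "kwargs": {
  "slide": [
    [0, 0, 0.01],
    [0, 0, 0.02],
    [0, 0, 0.03],
    [0, 0, 0.04],
    [0, 0, 0.04]
  ],
  "dr": [
    [0, 0, 0],
    [0, 0, 0],
    [0, 0, 0],
    [0, 0, 0],
    [0, 0, 0]
  ],
  "gripper": [0, 0, 0, 0, 0]
}}

```text
clock: 10.62
eef_pos: [585.2, 178.5, 374.4]
eef_rot: [3.141, -0.0, 1.644]
wrist_force: [-0.0, 0.0, -2.1]
finger_gap: 7.7
finger_force: 40.0
```

Request:
{"fn": "carry_out", "kwargs": {
  "slide": [
    [0, 0, 0.01],
    [0, 0, 0.02],
    [0, 0, 0.03],
    [0, 0, 0.04],
    [0, 0, 0.04],
    [0, 0, 0.04]
  ],
  "dr": [
    [0, 0, 0],
    [0, 0, 0],
    [0, 0, 0],
    [0, 0, 0],
    [0, 0, 0],
    [0, 0, 0]
  ],
  "gripper": [0, 0, 0, 0, 0, 0]
}}

```text
clock: 11.12
eef_pos: [585.2, 178.5, 384.1]
eef_rot: [3.141, -0.0, 1.644]
wrist_force: [-0.9, -0.1, -2.3]
finger_gap: 7.7
finger_force: 40.0
```

Run:
```python
from cell import *
from h import *
s=read_state();print(s["eef_pos"].round(1),s["finger_gap"],s["wrist_force"].round(1))
a=camera("side")[:,:,::-1];b=camera("wrist")[:,:,::-1]
cv2.imwrite("pics/up.png",np.hstack([cv2.resize(a[170:330,140:300],None,fx=2.5,fy=2.5,interpolation=cv2.INTER_CUBIC),cv2.resize(b,(400,300))[:, :].copy() if 0 else cv2.resize(b[140:460,140:460],(400,400))]))
```

```text
[585.2 178.5 384.1] 7.709807384709508 [-0.9 -0.1 -2.3]
```

View pics/up.png

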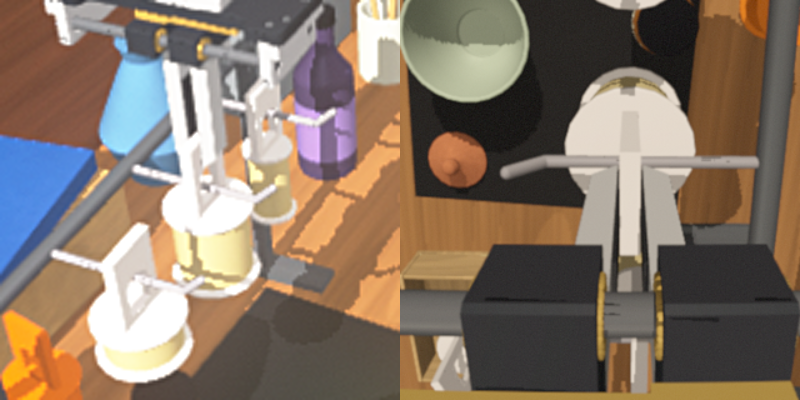

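Lifted 20 mm, free (2.3 N is the weight alone). In the side crop the roof is clear above the peg at (225,190). Now straight out along the peg.

Request:
{"fn": "carry_out", "kwargs": {
  "slide": [
    [-0.04, -0.003, 0],
    [-0.09, -0.006, 0],
    [-0.14, -0.01, 0],
    [-0.19, -0.013, 0],
    [-0.24, -0.017, 0],
    [-0.29, -0.02, 0],
    [-0.34, -0.024, 0],
    [-0.39, -0.027, 0],
    [-0.44, -0.031, 0],
    [-0.44, -0.031, 0]
  ],
  "dr": [
    [0, 0, 0],
    [0, 0, 0],
    [0, 0, 0],
    [0, 0, 0],
    [0, 0, 0],
    [0, 0, 0],
    [0, 0, 0],
    [0, 0, 0],
    [0, 0, 0],
    [0, 0, 0]
  ],
  "gripper": [0, 0, 0, 0, 0, 0, 0, 0, 0, 0]
}}

```text
clock: 12.05
eef_pos: [473.8, 170.8, 384.3]
eef_rot: [3.141, -0.0, 1.645]
wrist_force: [0.5, 0.6, -2.6]
finger_gap: 8.1
finger_force: 40.0
```

Request:
{"fn": "carry_out", "kwargs": {
  "slide": [
    [0, -0.05, 0],
    [0, -0.14, 0],
    [0, -0.25, 0],
    [0, -0.37, 0],
    [0, -0.49, 0],
    [0, -0.61, 0],
    [0, -0.73, 0],
    [0, -0.85, 0],
    [0, -0.94, 0],
    [0, -1.0, 0]
  ],
  "dr": [
    [0, 0, 0],
    [0, 0, 0],
    [0, 0, 0],
    [0, 0, 0],
    [0, 0, 0],
    [0, 0, 0],
    [0, 0, 0],
    [0, 0, 0],
    [0, 0, 0],
    [0, 0, 0]
  ],
  "gripper": [0, 0, 0, 0, 0, 0, 0, 0, 0, 0]
}}

```text
clock: 12.88
eef_pos: [475.2, -82.2, 383.8]
eef_rot: [-3.141, 0.0, 1.643]
wrist_force: [0.2, -0.0, -2.4]
finger_gap: 7.4
finger_force: 40.0
```

Request:
{"fn": "carry_out", "kwargs": {
  "slide": [
    [0, -0.05, 0],
    [0, -0.14, 0],
    [0, -0.25, 0],
    [0, -0.37, 0],
    [0, -0.49, 0],
    [0, -0.61, 0],
    [0, -0.73, 0],
    [0, -0.85, 0],
    [0, -0.94, 0],
    [0, -1.0, 0]
  ],
  "dr": [
    [0, 0, 0],
    [0, 0, 0],
    [0, 0, 0],
    [0, 0, 0],
    [0, 0, 0],
    [0, 0, 0],
    [0, 0, 0],
    [0, 0, 0],
    [0, 0, 0],
    [0, 0, 0]
  ],
  "gripper": [0, 0, 0, 0, 0, 0, 0, 0, 0, 0]
}}

```text
clock: 13.72
eef_pos: [474.6, -332.5, 383.2]
eef_rot: [-3.141, -0.0, 1.643]
wrist_force: [-0.5, 0.8, -2.7]
finger_gap: 8.1
finger_force: 40.0
```

Request:
{"fn": "carry_out", "kwargs": {
  "slide": [
    [0, -0.08, 0],
    [0, -0.18, 0],
    [0, -0.28, 0],
    [0, -0.36, 0],
    [0, -0.42, 0],
    [0, -0.44, 0],
    [0, -0.44, 0],
    [0, -0.44, 0],
    [0, -0.44, 0]
  ],
  "dr": [
    [0, 0, 0],
    [0, 0, 0],
    [0, 0, 0],
    [0, 0, 0],
    [0, 0, 0],
    [0, 0, 0],
    [0, 0, 0],
    [0, 0, 0],
    [0, 0, 0]
  ],
  "gripper": [0, 0, 0, 0, 0, 0, 0, 0, 0]
}}

```text
clock: 14.47
eef_pos: [475.3, -438.6, 384.0]
eef_rot: [3.141, -0.0, 1.645]
wrist_force: [-0.0, -0.7, -2.4]
finger_gap: 7.7
finger_force: 40.0
```

```bash
python3 shot.py s1
```

```text
[ 475.3 -438.5  384.2] [3.141 0.    1.645] 14.5167
```

Request:
{"fn": "carry_out", "kwargs": {
  "slide": [
    [0.1, -0.05, 0],
    [0.2, -0.08, 0],
    [0.24, -0.1, 0],
    [0.24, -0.1, 0],
    [0.24, -0.1, 0],
    [0.24, -0.1, 0]
  ],
  "dr": [
    [0, 0, 0],
    [0, 0, 0],
    [0, 0, 0],
    [0, 0, 0],
    [0, 0, 0],
    [0, 0, 0]
  ],
  "gripper": [0, 0, 0, 0, 0, 0]
}}

```text
clock: 15.02
eef_pos: [534.8, -463.8, 384.2]
eef_rot: [3.142, 0.0, 1.645]
wrist_force: [0.2, -0.3, -1.9]
finger_gap: 7.7
finger_force: 40.0
```

```bash
python3 shot.py s2
python3 - <<'E'
import pickle
from h import *
o=[]
for n in("s1","s2"):
    m=pickle.load(open(f"pics/{n}.pkl","rb"));u,v=[int(round(float(a))) for a in proj(m,[521.7,-358.7,50])];x=max(u-50,0);y=max(v-60,0);print(n,u,v,"crop",x,y,proj(m,[521.7,-358.7,72]),proj(m,[521.7,-358.7,20]))
    o.append(cv2.resize(cv2.imread(f"pics/{n}.png")[y:y+120,x:x+100],(400,480),interpolation=cv2.INTER_CUBIC))
cv2.imwrite("pics/s12.png",np.hstack(o))
E
```

```text
[ 534.6 -463.8  384.5] [3.141 0.    1.644] 15.0667
s1 371 138 crop 321 78 [373.54248388 138.17784552] [367.75472328 137.85104288]
s2 319 110 crop 269 50 [319.25541394 108.95615157] [319.79058381 112.07953057]
```

View pics/s12.png

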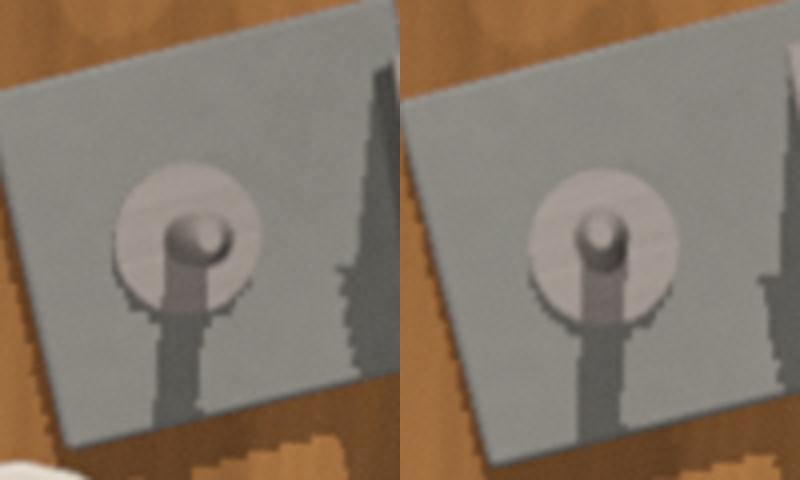

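The seat disc at (368,137.5)/(320,111.7) and the spindle tip at (374,137)/(319.5,108.5) match the projection of (521.7, -358.7) within 1 px. I'm aligning the reel above it and lowering in stages.

Request:
{"fn": "carry_out", "kwargs": {
  "slide": [
    [-0.01, 0.08, 0],
    [-0.025, 0.18, 0],
    [-0.04, 0.28, 0],
    [-0.05, 0.36, -0.03],
    [-0.054, 0.41, -0.1],
    [-0.054, 0.423, -0.18],
    [-0.054, 0.423, -0.26],
    [-0.054, 0.423, -0.32],
    [-0.054, 0.423, -0.36],
    [-0.054, 0.423, -0.36]
  ],
  "dr": [
    [0, 0, 0],
    [0, 0, 0],
    [0, 0, 0],
    [0, 0, 0],
    [0, 0, 0],
    [0, 0, 0],
    [0, 0, 0],
    [0, 0, 0],
    [0, 0, 0],
    [0, 0, 0]
  ],
  "gripper": [0, 0, 0, 0, 0, 0, 0, 0, 0, 0]
}}

```text
clock: 15.9
eef_pos: [520.9, -358.2, 292.3]
eef_rot: [-3.14, -0.002, 1.644]
wrist_force: [-0.2, 1.1, -3.0]
finger_gap: 7.7
finger_force: 40.0
```

Request:
{"fn": "carry_out", "kwargs": {
  "slide": [
    [0, 0, 0],
    [0, 0, 0],
    [0, 0, -0.02],
    [0, 0, -0.04],
    [0, 0, -0.06],
    [0, 0, -0.08],
    [0, 0, -0.1],
    [0, 0, -0.12],
    [0, 0, -0.12],
    [0, 0, -0.12]
  ],
  "dr": [
    [0, 0, 0],
    [0, 0, 0],
    [0, 0, 0],
    [0, 0, 0],
    [0, 0, 0],
    [0, 0, 0],
    [0, 0, 0],
    [0, 0, 0],
    [0, 0, 0],
    [0, 0, 0]
  ],
  "gripper": [0, 0, 0, 0, 0, 0, 0, 0, 0, 0]
}}

```text
clock: 16.73
eef_pos: [521.6, -358.5, 263.6]
eef_rot: [-3.141, -0.0, 1.644]
wrist_force: [0.6, 0.9, -2.6]
finger_gap: 7.9
finger_force: 40.0
```

Request:
{"fn": "carry_out", "kwargs": {
  "slide": [
    [0, 0, -0.02],
    [0, 0, -0.04],
    [0, 0, -0.06],
    [0, 0, -0.08],
    [0, 0, -0.1],
    [0, 0, -0.115],
    [0, 0, -0.13],
    [0, 0, -0.136],
    [0, 0, -0.136],
    [0, 0, -0.136]
  ],
  "dr": [
    [0, 0, 0],
    [0, 0, 0],
    [0, 0, 0],
    [0, 0, 0],
    [0, 0, 0],
    [0, 0, 0],
    [0, 0, 0],
    [0, 0, 0],
    [0, 0, 0],
    [0, 0, 0]
  ],
  "gripper": [0, 0, 0, 0, 0, 0, 0, 0, 0, 0]
}}

```text
clock: 17.57
eef_pos: [521.7, -358.5, 230.0]
eef_rot: [3.141, 0.0, 1.644]
wrist_force: [-1.0, -0.1, -2.5]
finger_gap: 7.6
finger_force: 40.0
```

Request:
{"fn": "carry_out", "kwargs": {
  "slide": [
    [0, 0, -0.004],
    [0, 0, -0.008],
    [0, 0, -0.012],
    [0, 0, -0.014],
    [0, 0, -0.014],
    [0, 0, -0.014]
  ],
  "dr": [
    [0, 0, 0],
    [0, 0, 0],
    [0, 0, 0],
    [0, 0, 0],
    [0, 0, 0],
    [0, 0, 0]
  ],
  "gripper": [0, 0, 0, 0, 0, 0]
}}

```text
clock: 18.07
eef_pos: [521.7, -358.5, 226.6]
eef_rot: [3.141, 0.0, 1.644]
wrist_force: [0.9, -0.5, -0.1]
finger_gap: 7.5
finger_force: 40.0
```

Contact with the seat is showing: the weight has come off at the expected height. Settling 1 mm further and releasing.

Request:
{"fn": "carry_out", "kwargs": {
  "slide": [
    [0, 0, -0.003],
    [0, 0, -0.003],
    [0, 0, -0.003],
    [0, 0, -0.003],
    [0, 0, -0.003],
    [0, 0, -0.003],
    [0, 0, -0.003],
    [0, 0, -0.003],
    [0, 0, -0.003],
    [0, 0, -0.003]
  ],
  "dr": [
    [0, 0, 0],
    [0, 0, 0],
    [0, 0, 0],
    [0, 0, 0],
    [0, 0, 0],
    [0, 0, 0],
    [0, 0, 0],
    [0, 0, 0],
    [0, 0, 0],
    [0, 0, 0]
  ],
  "gripper": [0, 0, 10, 15, 20, 30, 40, 50, 50, 50]
}}

```text
clock: 18.9
eef_pos: [521.7, -358.5, 225.6]
eef_rot: [-3.142, -0.0, 1.644]
wrist_force: [-0.7, -0.3, -0.1]
finger_gap: 46.3
finger_force: 0.0
```

Request:
{"fn": "carry_out", "kwargs": {
  "slide": [
    [0, 0, 0.05],
    [0, 0, 0.15],
    [0, 0, 0.3],
    [0, 0, 0.45],
    [0, 0, 0.6],
    [0, 0, 0.65],
    [0, 0, 0.65],
    [0, 0, 0.65]
  ],
  "dr": [
    [0, 0, 0],
    [0, 0, 0],
    [0, 0, 0],
    [0, 0, 0],
    [0, 0, 0],
    [0, 0, 0],
    [0, 0, 0],
    [0, 0, 0]
  ],
  "gripper": [50, 50, 50, 50, 50, 50, 50, 50]
}}

```text
clock: 19.57
eef_pos: [521.5, -358.4, 388.9]
eef_rot: [3.141, 0.001, 1.644]
wrist_force: [0.3, -1.0, 0.2]
finger_gap: 47.0
finger_force: 0.0
```

Run:
```python
from cell import *
from h import *
np.set_printoptions(precision=1,suppress=True)
m=camera_model("side");b=camera("side");im=b[:,:,::-1]
cv2.imwrite("pics/end.png",im)
# white blobs: stand reel and tray reel extents vs. projections
hsv=cv2.cvtColor(b,cv2.COLOR_RGB2HSV)
w=((hsv[...,1]<50)&(hsv[...,2]>190)).astype("uint8")
n,l,st,c=cv2.connectedComponentsWithStats(w)
print([(st[i],c[i]) for i in range(1,n) if st[i,4]>60 and 170<c[i][0]<420 and 150<c[i][1]<340])
p=lambda x,y,z:proj(m,[x,y,z])
print("stand tab top",p(521.7,-358.6,150),"flange top",p(521.7,-358.6,88),"foot",p(521.7,-358.6,20))
print("tray reel tab top",p(430,-126,135),"flange",p(430,-126,73))
```

```text
[(array([ 311,   89,   75,  114, 3179], dtype=int32), array([347.1, 152.9])), (array([ 201,  133,   77,   70, 2363], dtype=int32), array([232.6, 161.4])), (array([371, 134,  42,  36, 474], dtype=int32), array([388.3, 157.3])), (array([283, 168,  23,  35, 578], dtype=int32), array([294.1, 184.7])), (array([ 322,  194,   44,   87, 1677], dtype=int32), array([347. , 240.1])), (array([220, 197,  55,  40, 687], dtype=int32), array([245.7, 217.3])), (array([193, 236,  66,  24, 262], dtype=int32), array([230.2, 247.6])), (array([ 161,  259,   61,   64, 1627], dtype=int32), array([193.8, 292.3]))]
stand tab top [351.4 174.6] flange top [350.1 193.5] foot [348.7 213.1]
tray reel tab top [353.1 231.6] flange [351.5 251.9]
```

Run:
```python
import cv2,numpy as np
for f in("side0","end"):
    h=cv2.cvtColor(cv2.imread(f"pics/{f}.png"),cv2.COLOR_BGR2HSV)
    w=(h[...,1]<40)&(h[...,2]>215)
    for c in(340,346,352,358):
        r=np.where(w[170:300,c])[0]+170
        print(f,c,[ (int(g[0]),int(g[-1])) for g in np.split(r,np.where(np.diff(r)>1)[0]+1) if len(g)])
```

```text
side0 340 [(170, 182), (190, 197), (207, 217), (224, 225)]
side0 346 [(170, 186), (188, 220), (225, 226)]
side0 352 [(170, 220), (224, 227)]
side0 358 [(170, 186), (190, 199), (209, 218), (223, 227)]
end 340 [(170, 182), (190, 198), (214, 226), (247, 257), (266, 277)]
end 346 [(170, 186), (188, 201), (217, 227), (244, 278)]
end 352 [(170, 183), (190, 201), (217, 280)]
end 358 [(170, 186), (190, 199), (213, 218), (220, 228), (246, 261), (266, 280)]
```

The new reel's flange edges match the spent reel's seated rows exactly (top 190–199, bottom 218), so it is fully down and upright. The spent reel stands in the tray, so I'm handing in.

```bash
python3 -c "
from cell import *
print(sign_off())"
```

```text
the job is handed in; nothing more can be done
None
```

The job is handed in: the spent reel stands in the tray and the big reel is on the spindle, fully down and upright by the camera check; it took about 20 s of the 72 s, and the verdict was not shown.

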